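# Stand the long test rod in the holder cup

### The job

Three aluminium test rods lean in the sloped stand on the resistance test bench. Draw the longest rod out of its sleeve and stand it upright in the steel holder cup, brass cap up, lowering it to the cup's bottom before letting go. Leave the two shorter rods in their sleeves.

Things in the scene. Friction and masses are not known exactly. Their poses are not given: they have to be found in the camera images.
- long_rod: longest of three round aluminium rods: 170 mm long, 16 mm thick, 100 g, top 20 mm a brass cap. Origin: centre of its flat foot; z runs from foot to cap. Leans 35 deg from vertical, cap away from the robot. Its sleeve encloses the lowest 46 mm: draw it 50 mm out along its axis before swinging it. A back rest lies along its under side up to 91 mm from the foot; above that it is free all round
- short_rod_a: a plain round aluminium rod like the long one (16 mm thick, brass cap) but only 115 mm long; a bystander that stays in its sleeve. Origin and axes as for the long rod.
- short_rod_b: a plain round aluminium rod like the long one (16 mm thick, brass cap) but only 115 mm long; a bystander that stays in its sleeve. Origin and axes as for the long rod.
- cup_floor (a point): centre of the inner floor of the holder cup, a round steel cup with inner diameter 40 mm, outer 48 mm, its rim 72 mm above this point and 90 mm above the bench; fixed, on a square white plate of 110 mm, 12 mm thick. Its z axis is the cup's upright axis. A rod standing in it may lean on the rim, up to about 18 degrees

How it is judged:
At the end, for the whole second after the job is handed in: The long rod stands in the holder cup, brass cap up, its foot within 12 mm of the cup's floor in height and within 20 mm of its axis, leaning no more than 0.4 rad (23 degrees), at rest and released; both short rods are still within 30 mm of where they started (horizontal distance between long_rod and cup_floor below 0.02 m and z of long_rod in the frame of cup_floor between -0.006 and 0.012 m and angle between long_rod's own z axis and vertical below 0.4 rad and linear speed of long_rod below 0.03 m/s and distance of each of short_rod_a, short_rod_b from where it was at the start of the episode below 0.03 m); the robot touches nothing.
It fails at once if a short rod is drawn out of its sleeve (moved by more than 40 mm) (distance of any of short_rod_a, short_rod_b from where it was at the start of the episode above 0.04 m).
It fails at once if the long rod is dropped into the cup (falls freely there at more than 0.8 m/s, a drop of over 30 mm) (horizontal distance between long_rod and cup_floor below 0.04 m and linear speed of long_rod above 0.8 m/s and contact force between the fingers and long_rod below 0.1 N).
It also fails if it takes over 38 s, if anything falls off the work surface, if the arm or the gripper's body presses on something with over 40 N, if the wrist force passes 120 N, or if a joint passes its speed limit or range.

### The arm

A 6-joint arm with a two-finger parallel gripper is mounted at the origin on the work surface. World frame = base frame: x ahead of the robot, y to its left, z up, the work surface at z = 0. Lengths are in m, angles in rad, forces in N, time in s.
With the tool pointing down it reaches from about 0.35 to 0.775 m from the base axis. Payload 5.5 kg.
Tool frame: the origin (TCP) lies midway between the tips of the shut fingers; the grasp point (between the pads) lies grip_point_offset behind it (grip_point_offset is the distance from the TCP to the grasp point, in m); z points along the fingers, y is the direction in which the jaws open and shut (so a half turn about z gives the same grasp; the last joint's range is limited). The gripper opens to 85 mm and grips with 20 to 120 N. Pads are 22 mm wide; open, the fingers measure 114 mm over their backs; the gripper's body (76 mm by 85 mm) begins 54 mm behind the grasp point. The pads swing forward as they close: fully open they stand 13 mm farther back than shut.
Start: joints at [-1.266, 0.313, 0.046, 1.304, 0, 1.431], TCP at [0.247, -0.519, 0.231] pointing down, gripper open.
Joint ranges: [-2.76, 2.76], [-0.86, 1.69], [-1.03, 1.26], [-2.2, 2.34], [-1.47, 1.5], [-3.14, 3.14]. Speed limits (rad/s): [2.57, 2.57, 3.14, 3.14, 3.14, 3.14].

### API

Orientations are given as a unit quaternion [w, x, y, z].
In Python, from workcell import * gives the robot as it stands.
- The arm moves only by the tool send_rows, never from a script. Its argument "series" is one flat list of numbers, 7 for each row, row after row: the shift along the tool's x, y, z in cm, then the turn, a rotation vector about the tool's x, y, z in degrees, then the opening, from 0 (shut) to 1 (fully open). A call has 1 to 10 rows; each row is the pose to reach, as a shift and turn from the pose commanded when the call began, along the tool's axes at that moment; what a row does not reach only later rows make up. A row lasts 1/12 s, in which the tool goes at most 41.7 mm and 7.16 degrees, less where a joint would pass 70% of its speed; a pose out of reach is approached as far as the arm can. A call with a gripper value outside its range is refused whole. The fingers move at their own pace and stop on an object; "newtons" is the grip in N (left out, the last holds). Time passes only in rows, so rows that repeat a pose let the fingers close. It gives the time, the measured TCP pose, the force and the opening at its end, in the units of the state.
- get_state(): the state, without advancing time (a new reading comes with each control period).
- read_camera(name): name is "scene" or "top" or "wrist"; returns the picture (480x640x3 uint8, blue, green, red); there is no depth.
- camera_info(name): a dict with "K" (3x3 intrinsics, pixels), "xyz" and "attitude" of the camera in the world. Camera axes: x right, y down, z forward; pixel columns grow to the right and rows downward; lengths in m; the calibration is good to about 2 mm. A picture is of the moment at which its call begins: read the wrist's pose just before it. camera_info takes no time and is no camera call; for the wrist camera it gives the pose at the moment of the call.
- hand_in(): hands the job in, once; it reports no verdict.
Trained networks look in the newest picture that a camera, given by its name, has taken for a name from the list of things; names that differ only in an ending like _2 or _b are one class to them, and where a whole thing is asked for, a point or a joint stands for the part that bears it (a point fixed in the world has none). Each returns a list of dicts, best first, with "p" (0 to 1); they miss things now and then, are a little off and sometimes report something else, mostly with a low value. They report only what shows in the picture. A call takes as long as a camera call.
- silhouettes(camera, label): "pixels" (480x640 bool, what is visible of it) and "box" ([left, top, width, height] in pixels, round what is visible of it).
The state is a dict: "clock": time; "joint_pos": joint angles; "qvel": joint speeds; "tau": joint torques, N m; "tcp_pos": TCP position; "orientation": TCP orientation; "wrist_force": force on the tool from outside, world axes, zero at the start; "ft_torque": the same for the moment, N m; "finger_gap": finger opening in m.
Only numpy, scipy, OpenCV 4.12 (cv2) and the standard library are available. Lean on these libraries where they do the work, as an engineer would, in place of code of your own. Each camera call takes 0.05 s, during which the arm holds its last target. There are 200 camera calls.

## Working session

There is one attempt and no reset: what is moved stays moved. The work goes in short steps, Python scripts to look and compute and a tool call to move; the robot and the scene stay as the last step left them, time stands still between calls to the robot, and variables do not carry over. Pictures are saved under pics/ and viewed, about 8 in all and at most 12, crops included, and the job is handed in when it is done.

Besides the shell and the picture viewer there is one more tool, called after "Request:" by a JSON object that holds its "fn" and its "kwargs", one argument or row to a line. send_rows: Moves the arm, as the interface text tells. Its arguments: {"type":"object","properties":{"series":{"type":"array"},"newtons":{"type":"number"}},"required":["series"]}

```bash
ls; mkdir -p pics; python3 - <<'E'
from workcell import *
import cv2
s=get_state();print(s)
try: print(grip_point_offset)
except Exception as e: print(e)
ims=[]
for c in("scene","top","wrist"):
    im=read_camera(c);cv2.imwrite(f"pics/{c}0.png",im);i=camera_info(c);print(c,i)
    ims.append(im)
    for l in("long_rod","short_rod_a","cup_floor"):
        try:
            for d in silhouettes(c,l): print(c,l,round(d["p"],2),d["box"])
        except Exception as e: print(l,e)
E
```

```text
pics
{'clock': 0.0, 'joint_pos': array([-1.26558016e+00,  3.14006020e-01,  4.49342308e-02,  1.30358727e+00,
       -4.93662939e-06,  1.43118779e+00]), 'qvel': array([ 4.01977450e-05, -1.05201155e-03,  4.05565840e-04, -1.64586798e-03,
        3.71004933e-04,  7.00562259e-04]), 'tau': array([ 2.24345663e-04, -4.80630434e+01,  2.98530471e+01,  1.95757969e-02,
       -5.41233294e-05,  7.85283220e-06]), 'tcp_pos': array([ 0.2472477 , -0.51854319,  0.23038738]), 'orientation': array([-9.27971855e-04,  9.75367741e-01,  2.20583098e-01, -7.94925073e-05]), 'wrist_force': array([-0.32931694, -0.43088343, -0.28461753]), 'ft_torque': array([0.01376133, 0.02535797, 0.04150829]), 'finger_gap': 0.08531398923848572}
0.0187
scene {'K': array([[475.9678637 ,   0.        , 321.74560921],
       [  0.        , 475.9678637 , 238.5967019 ],
       [  0.        ,   0.        ,   1.        ]]), 'xyz': array([ 0.87114856, -0.58635517,  0.63899692]), 'attitude': array([-0.40720124,  0.87195776,  0.24381796, -0.12012336])}
scene long_rod 0.77 [261.3, 289.6, 55.1, 50.8]
scene short_rod_a 0.84 [278.5, 277.2, 32.2
[... 177 characters left out ...]
0.        , 542.0256595 , 252.38661301],
       [  0.        ,   0.        ,   1.        ]]), 'xyz': array([0.38035475, 0.00115636, 0.84669615]), 'attitude': array([ 0.03514278, -0.70092501,  0.71001333, -0.05788084])}
top long_rod 0.62 [462.9, 138.9, 17.6, 80.1]
top short_rod_a 0.78 [416.7, 186.3, 13.7, 43.5]
top short_rod_a 0.61 [369.6, 200.4, 14.7, 43.9]
top cup_floor 0.96 [155.3, 206.0, 78.5, 74.2]
wrist {'K': array([[360.2464903 ,   0.        , 318.71619911],
       [  0.        , 360.2464903 , 242.13698055],
       [  0.        ,   0.        ,   1.        ]]), 'xyz': array([ 0.31795203, -0.48541129,  0.37403708]), 'attitude': array([ 0.13066396,  0.83525406, -0.52768083, -0.08264694])}
```

View pics/scene0.png

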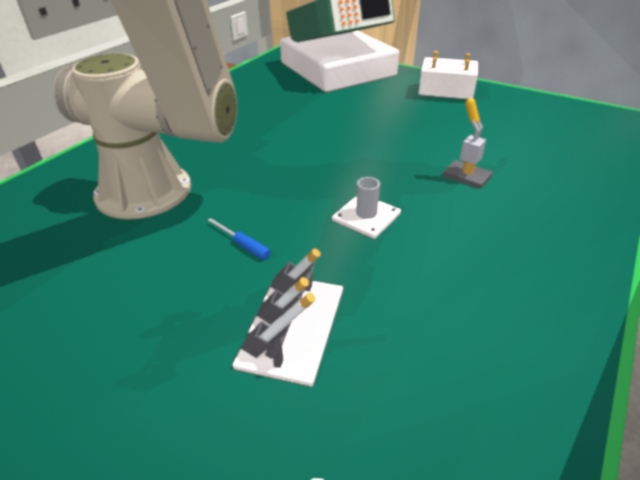

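View pics/top0.png

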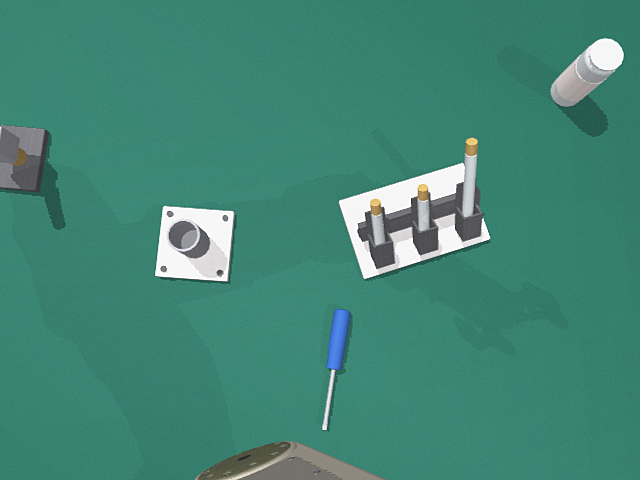

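```bash
cat > h.py <<'E'
from workcell import *
import numpy as np, cv2
from scipy.optimize import minimize
from scipy.spatial.transform import Rotation as R
def rot(q): return R.from_quat([q[1],q[2],q[3],q[0]]).as_matrix()
def proj(ci,P):
    p=(np.asarray(P)-ci["xyz"])@rot(ci["attitude"]); return (p/p[:,2:])@ci["K"].T[:,:2]
def cyl(f,a,r,s0,s1,n=24):
    a=a/np.linalg.norm(a);u=np.cross(a,[1,0,0.3]);u/=np.linalg.norm(u);v=np.cross(a,u)
    t=np.linspace(0,2*np.pi,n)[:,None];c=r*(np.cos(t)*u+np.sin(t)*v)
    return np.vstack([f+s0*a+c,f+s1*a+c])
def fill(img,pts):
    cv2.fillConvexPoly(img,cv2.convexHull(np.round(pts*16).astype(np.int32)),1,cv2.LINE_8,4)
def soft(parts,ci,box,S=4):
    # supersampled rendering in a crop
    x,y,w,h=box; m=np.zeros((h*S,w*S),np.uint8)
    for P in parts: fill(m,(proj(ci,P)-[x,y]+.5)*S-.5)
    return cv2.resize(m.astype(np.float32),(w,h),interpolation=cv2.INTER_AREA)
def fit(model,obs,p0,step):
    data=[]
    for ci,d in obs:
        b=d["box"];x,y=int(b[0])-15,int(b[1])-15;w,h=int(b[2])+30,int(b[3])+30
        data.append((ci,(x,y,w,h),d["pixels"][y:y+h,x:x+w].astype(np.float32)))
    def cost(p):
        return sum(np.abs(soft(model(p),ci,b)-m).sum()/m.sum() for ci,b,m in data)
    for _ in range(3):
        sim=np.vstack([p0]+[p0+np.eye(len(p0))[i]*step[i] for i in range(len(p0))])
        r=minimize(cost,p0,method="Nelder-Mead",options=dict(initial_simplex=sim,maxiter=600,xatol=1e-5,fatol=1e-5));p0=r.x;step=np.array(step)/2
    return r.x,[float(np.abs(soft(model(r.x),ci,b)-m).sum()/m.sum()) for ci,b,m in data]
def axis(az,lean): return np.array([np.sin(lean)*np.cos(az),np.sin(lean)*np.sin(az),np.cos(lean)])
E
python3 - <<'E'
from h import *
obs={"r":[],"c":[],"s":[]}
for c in("scene","top"):
    read_camera(c);ci=camera_info(c)
    obs["r"].append((ci,silhouettes(c,"long_rod")[0]))
    obs["c"].append((ci,silhouettes(c,"cup_floor")[0]))
rodm=lambda p:[cyl(p[:3],axis(p[3],p[4]),.008,.047,.17)]
L=np.deg2rad(35)
p,e=fit(lambda p:rodm([*p,L]),obs["r"],np.array([.40,-.2,.03,.2]),[.02,.02,.02,.15]);print("rod",p.round(4),e)
p5,e=fit(rodm,obs["r"],np.array([*p,L]),[.01,.01,.01,.1,.1]);print("rod5",p5.round(4),np.rad2deg(p5[3:]),e)
def cupm(p):
    c,s=np.cos(p[2]),np.sin(p[2])
    sq=np.array([[a*c-b*s+p[0],a*s+b*c+p[1],z] for a in(-.055,.055) for b in(-.055,.055) for z in(0,.012)])
    return [sq,cyl(np.array([p[0],p[1],0]),np.array([0,0,1.]),.024,0.012,.09)]
for o in (obs["c"],obs["c"][:1],obs["c"][1:]):
    q,e=fit(cupm,o,np.array([.4,.2,0.05]),[.03,.03,.1]);print("cup",q.round(4),e)
for i,c in enumerate(("scene","top")):
    im=cv2.imread(f"pics/{c}0.png");ci=obs["r"][i][0]
    for P in rodm([*p,L])+cupm(q): cv2.polylines(im,[cv2.convexHull(np.round(proj(ci,P)).astype(np.int32))],1,(0,0,255))
    im=im[150:390,220:460] if c=="scene" else im[120:300,130:510]
    cv2.imwrite(f"pics/{c}1.png",cv2.resize(im,None,fx=2,fy=2))
E
```

```text
rod [ 0.4  -0.18  0.03  0.2 ] [1.0, 1.0]
rod5 [ 0.4    -0.18    0.03    0.2     0.6109] [11.4591559 35.       ] [1.0, 1.0]
cup [ 0.5077  0.1805 -0.0939] [0.035537004470825195, 0.021905340254306793]
cup [ 0.5079  0.1794 -0.0952] [0.03119359165430069]
cup [ 0.5077  0.181  -0.0854] [0.018677184358239174]
```

```bash
python3 - <<'E'
from h import *
obs=[]
C={c:camera_info(c) for c in("scene","top")}
def tri(ps,pt):
    A=[];b=[]
    for c,p in(("scene",ps),("top",pt)):
        ci=C[c];M=np.c_[rot(ci["attitude"]).T,-rot(ci["attitude"]).T@ci["xyz"]];P=ci["K"]@M
        for k in(0,1):
            r=p[k]*P[2]-P[k];A.append(r[:3]);b.append(-r[3])
    return np.linalg.lstsq(np.array(A),np.array(b),rcond=None)[0]
tip=tri((310,299),(471,145));low=tri((268,332),(467,212));print(tip,low)
for c in C:
    read_camera(c);obs.append((C[c],silhouettes(c,"long_rod")[0]))
    print(obs[-1][1]["p"],obs[-1][1]["box"])
rodm=lambda p:[cyl(np.array(p[:3]),axis(p[3],p[4]),.008,.047,.17)]
L=np.deg2rad(35);d=tip-low;az=np.arctan2(d[1],d[0]);f=tip-.166*axis(az,L)
p,e=fit(lambda p:rodm([*p,L]),obs,np.array([*f,az]),[.01,.01,.01,.1]);print("rod",p.round(4),e)
p5,e=fit(rodm,obs,np.array([*p,L]),[.01,.01,.01,.1,.1]);print("rod5",p5.round(4),np.rad2deg(p5[3:]),e)
T=[]
for i,c in enumerate(("scene","top")):
    im=cv2.imread(f"pics/{c}0.png")
    for P in rodm([*p,L])+[cyl(np.array([.5077,.1805,0]),np.array([0,0,1.]),.024,.012,.09)]: cv2.polylines(im,[cv2.convexHull(np.round(proj(C[c],P)).astype(np.int32))],1,(0,0,255))
    im=im[160:390,220:420] if c=="scene" else im[120:300,310:510]
    T.append(cv2.resize(im,(400,400 if i else 460),interpolation=cv2.INTER_NEAREST)[:400])
cv2.imwrite("pics/fit1.png",np.hstack(T))
E
```

```text
[ 0.61529171 -0.21297366  0.15433551] [ 0.54496495 -0.23099997  0.05783399]
0.82 [261.5, 292.1, 53.6, 50.2]
0.94 [463.4, 136.0, 16.6, 80.0]
rod [ 0.5232 -0.2414  0.0194  0.2901] [0.09444238990545273, 0.1083984375]
rod5 [ 0.5227 -0.2416  0.0194  0.2899  0.6147] [16.60751068 35.21823827] [0.09185745567083359, 0.1088169664144516]
```

View pics/fit1.png

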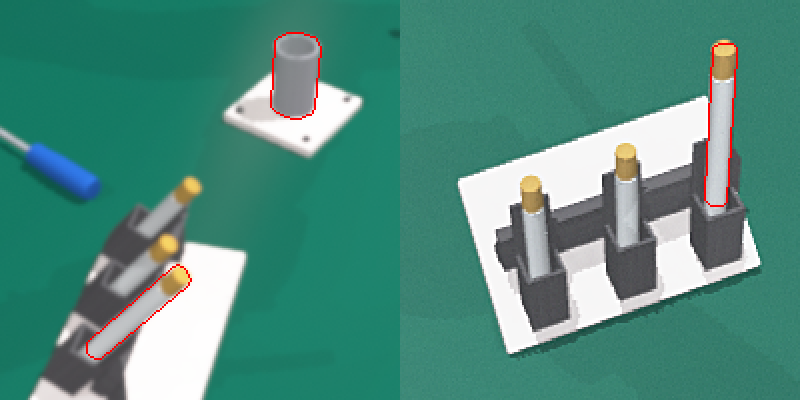

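```bash
cat >> h.py <<'E'
def go(pos,Rt):
    s=get_state();R0=rot(s["orientation"])
    d=R0.T@(np.array(pos)-s["tcp_pos"])*100; w=np.rad2deg(R.from_matrix(R0.T@Rt).as_rotvec())
    print("clk",round(s["clock"],2),"shift cm",d.round(2),"rot deg",w.round(2))
def toolR(az,tilt):   # tool x along azimuth az, z down; tilt>0 turns z forward along az (rad)
    c,s=np.cos(az),np.sin(az);h=np.array([c,s,0])
    z=np.sin(tilt)*h+np.array([0,0,-np.cos(tilt)]);y=np.array([s,-c,0]);return np.c_[np.cross(y,z),y,z]
E
python3 - <<'E'
from h import *
go([.596,-.220,.195],toolR(.29,0))
E
```

```text
clk 1.1 shift cm [ 44.34 -12.     3.63] rot deg [0.01 0.   8.87]
```

Request:
{"fn": "send_rows", "kwargs": {
  "series": [2,-0.5,0,0,0,1,0.5,5,-1.4,0,0,0,2,0.5,8.5,-2.3,0,0,0,3,0.5,12,-3.2,0,0,0,4,0.5,15.5,-4.2,0,0,0,5,0.5,19,-5.1,0,0,0,6,0.5,22.5,-6.1,0,0,0,7,0.5,26,-7,0,0,0,8,0.5,29.5,-8,0,0,0,8.9,0.5,33,-8.9,0,0,0,8.9,0.5]
}}

```text
clock: 1.93
tcp_pos: [0.5082, -0.2953, 0.2315]
orientation: [0.0, 0.99, 0.144, 0.0]
wrist_force: [0.0, -0.3, 0.5]
finger_gap: 0.0425
```

```bash
python3 - <<'E'
from h import *
go([.596,-.220,.195],toolR(.29,0))
E
```

```text
clk 1.93 shift cm [10.56 -4.72  3.65] rot deg [ 0.02 -0.01 -0.07]
```

Request:
{"fn": "send_rows", "kwargs": {
  "series": [3,-1.3,1,0,0,0,0.5,6,-2.7,2,0,0,0,0.5,9,-4,3,0,0,0,0.5,10.6,-4.7,3.6,0,0,0,0.5,10.6,-4.7,3.6,0,0,0,0.5,10.6,-4.7,3.6,0,0,0,0.5]
}}

```text
clock: 2.43
tcp_pos: [0.5954, -0.2204, 0.1945]
orientation: [-0.0, 0.989, 0.145, -0.001]
wrist_force: [0.3, -0.1, -0.8]
finger_gap: 0.0428
```

```bash
python3 - <<'E'
from h import *
go([.596,-.220,.195],toolR(.29,0))
ci=camera_info("wrist");im=read_camera("wrist")
D=silhouettes("wrist","long_rod")
for d in D: print(d["p"],d["box"])
np.savez("w.npz",m=D[0]["pixels"]) if D else 0
for i in (0,1):
    f=np.array([.523,-.2414,.0194]);P=cyl(f,axis(.29,np.deg2rad(35)),.008,.047,.17)
cv2.polylines(im,[cv2.convexHull(np.round(proj(ci,P)).astype(np.int32))],1,(0,0,255))
if D: cv2.drawContours(im,cv2.findContours(D[0]["pixels"].astype(np.uint8),0,1)[0],-1,(255,0,0),1)
cv2.imwrite("pics/w1.png",im)
E
```

```text
clk 2.43 shift cm [ 0.07 -0.02 -0.05] rot deg [-0.04  0.08  0.1 ]
0.92 [301.7, 223.5, 30.2, 78.7]
```

View pics/w1.png

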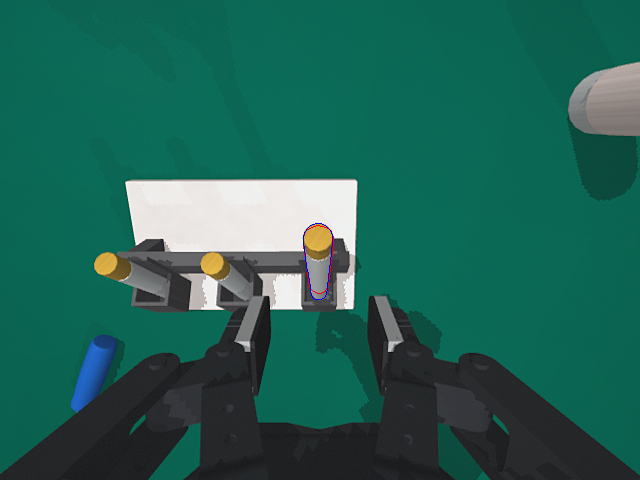

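Request:
{"fn": "send_rows", "kwargs": {
  "series": [0,0,2,0,0,0,0.5,0,0,4.5,0,0,0,0.5,0,0,6.5,0,0,0,0.5,0,0,8,0,0,0,0.5,0,0,8.6,0,0,0,0.5,0,0,8.6,0,0,0,0.5,0,0,8.6,0,0,0,0.5]
}}

```text
clock: 3.12
tcp_pos: [0.595, -0.2224, 0.1102]
orientation: [0.0, 0.99, 0.144, 0.0]
wrist_force: [-0.6, -0.1, 0.3]
finger_gap: 0.0429
```

```bash
python3 - <<'E'
from h import *
s=get_state();print(s["tcp_pos"],s["wrist_force"],s["finger_gap"])
R0=rot(s["orientation"]);g=s["tcp_pos"]-grip_point_offset*R0[:,2]
f=np.array([.523,-.2414,.0194]);a=axis(.29,np.deg2rad(35));t=(g-f)@a
print("s along rod",t,"offset in tool axes mm",1e3*R0.T@(g-f-t*a))
cv2.imwrite("pics/w2.png",read_camera("wrist"))
E
```

```text
[ 0.59503206 -0.22243807  0.11022975] [-0.61295824 -0.11546704  0.26041849] 0.042889068208388094
s along rod 0.13241638438012246 offset in tool axes mm [-1.50972947  2.41698633 -1.05959675]
```

View pics/w2.png

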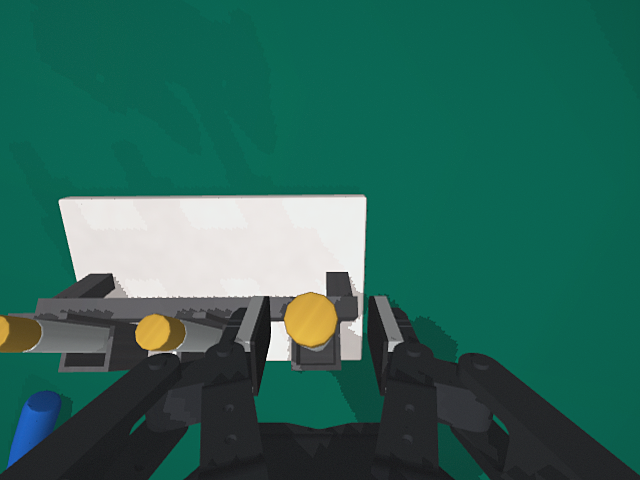

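Request:
{"fn": "send_rows", "kwargs": {
  "series": [0,-0.24,0,0,0,0,0.5,0,-0.24,0,0,0,0,0.5,0,-0.24,0,0,0,0,0,0,-0.24,0,0,0,0,0,0,-0.24,0,0,0,0,0,0,-0.24,0,0,0,0,0,0,-0.24,0,0,0,0,0,0,-0.24,0,0,0,0,0],
  "newtons": 70
}}

```text
clock: 3.83
tcp_pos: [0.595, -0.2194, 0.11]
orientation: [0.0, 0.99, 0.144, 0.001]
wrist_force: [-0.1, 0.2, 5.0]
finger_gap: 0.014
```

```bash
python3 - <<'E'
from h import *
s=get_state();R0=rot(s["orientation"]);a=axis(.29,np.deg2rad(35))
print(s["wrist_force"],s["finger_gap"],"axis in tool",R0.T@a)
g=s["tcp_pos"]-grip_point_offset*R0[:,2];f=np.array([.523,-.2414,.0194]);t=(g-f)@a
print(t,1e3*R0.T@(g-f-t*a))
E
```

```text
[-0.12845462  0.20183351  4.99589054] 0.013986166295586543 axis in tool [ 5.74348050e-01  5.95287646e-04 -8.18610996e-01]
0.1326635123877268 [-0.84569658 -0.53457954 -0.59374038]
```

Request:
{"fn": "send_rows", "kwargs": {
  "series": [0.29,0,-0.41,0,0,0,0,0.86,0,-1.23,0,0,0,0,1.43,0,-2.05,0,0,0,0,2.01,0,-2.87,0,0,0,0,2.58,0,-3.69,0,0,0,0,3.16,0,-4.5,0,0,0,0,3.73,0,-5.32,0,0,0,0,4.02,0,-5.73,0,0,0,0,4.02,0,-5.73,0,0,0,0]
}}

```text
clock: 4.58
tcp_pos: [0.6336, -0.2075, 0.167]
orientation: [0.0, 0.99, 0.144, 0.0]
wrist_force: [-1.6, -0.7, 0.2]
finger_gap: 0.014
```

```bash
python3 - <<'E'
from h import *
s=get_state();print(s["finger_gap"],s["wrist_force"])
C=[]
for c in("scene","wrist","top"):
    im=read_camera(c)
    for l in ("long_rod","short_rod_a"):
        for d in silhouettes(c,l): print(c,l,round(d["p"],2),d["box"])
    C.append(im)
cv2.imwrite("pics/d1.png",np.hstack([C[0][180:400,180:440],C[1][150:370,200:430],C[2][100:320,340:540]]))
go([.5958+.02,-.2196,.26],toolR(.29,0))
E
```

```text
0.014025652963662318 [-1.62741466 -0.66601535  0.24542145]
scene long_rod 0.95 [273.3, 263.4, 70.4, 69.5]
scene long_rod 0.61 [350.5, 177.8, 51.5, 59.8]
scene short_rod_a 0.66 [277.3, 281.4, 26.0, 21.0]
scene short_rod_a 0.54 [291.5, 260.0, 14.5, 15.8]
wrist long_rod 0.95 [289.3, 291.9, 56.7, 62.3]
wrist short_rod_a 0.92 [197.4, 326.7, 48.5, 24.1]
wrist short_rod_a 0.84 [82.9, 327.6, 79.4, 27.3]
top short_rod_a 0.75 [367.2, 198.9, 16.7, 45.8]
top short_rod_a 0.57 [416.1, 184.8, 14.2, 39.4]
clk 5.03 shift cm [-1.96  0.66 -9.38] rot deg [-0.03  0.03 -0.04]
```

View pics/d1.png

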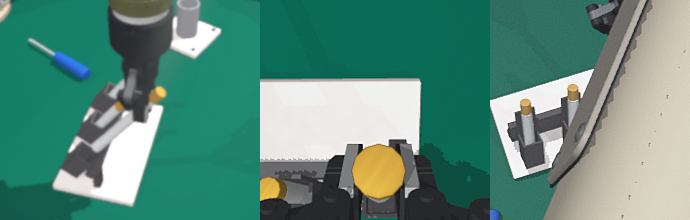

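Request:
{"fn": "send_rows", "kwargs": {
  "series": [0,0,-1.5,0,0,0,0,0,0,-4,0,0,0,0,0,0,-7,0,0,0,0,0,0,-10,0,0,0,0,0,0,-12,0,0,0,0,0,0,-12.5,0,0,0,0,0,0,-12.5,0,0,0,0]
}}

```text
clock: 5.62
tcp_pos: [0.6339, -0.208, 0.2934]
orientation: [0.001, 0.99, 0.144, 0.002]
wrist_force: [0.5, -0.5, -1.7]
finger_gap: 0.0145
```

```bash
python3 - <<'E'
from h import *
T=np.deg2rad(35);Rt=toolR(.29,T)
print(get_state()["finger_gap"]); go(np.array([.5077,.1805,.29])+grip_point_offset*Rt[:,2],Rt)
E
```

```text
0.0144839994771353
clk 5.62 shift cm [  0.06 -40.85   1.77] rot deg [1.500e-01 3.482e+01 2.000e-02]
```

Request:
{"fn": "send_rows", "kwargs": {
  "series": [0,-1.5,0.1,0,1.5,0,0,0,-4.5,0.2,0,4.5,0,0,0,-8,0.4,0,8,0,0,0,-11.5,0.5,0,11.5,0,0,0,-15,0.7,0,15,0,0,0,-18.5,0.8,0,18.5,0,0,0,-22,1,0,22,0,0,0,-25.5,1.1,0,25,0,0,0,-28.5,1.2,0,27,0,0,0,-30,1.3,0,28,0,0]
}}

```text
clock: 6.45
tcp_pos: [0.5432, 0.0827, 0.275]
orientation: [-0.036, 0.96, 0.141, 0.238]
wrist_force: [-1.4, -0.2, -1.6]
finger_gap: 0.0144
```

```bash
python3 - <<'E'
from h import *
T=np.deg2rad(35);Rt=toolR(.29,T)
print(get_state()["finger_gap"]); go(np.array([.5077,.1805,.265])+grip_point_offset*Rt[:,2],Rt)
E
```

```text
0.014414333141562145
clk 6.45 shift cm [ -0.77 -10.38   2.49] rot deg [-0.18  7.15  0.  ]
```

Request:
{"fn": "send_rows", "kwargs": {
  "series": [-0.2,-2.5,0.6,0,2,0,0,-0.4,-5,1.2,0,4,0,0,-0.6,-7.5,1.8,0,5.5,0,0,-0.7,-9.5,2.3,0,6.5,0,0,-0.77,-10.4,2.5,0,7.1,0,0,-0.77,-10.4,2.5,0,7.1,0,0,-0.77,-10.4,2.5,0,7.1,0,0]
}}

```text
clock: 7.03
tcp_pos: [0.5215, 0.1809, 0.2513]
orientation: [-0.043, 0.944, 0.138, 0.297]
wrist_force: [0.3, -0.7, -1.3]
finger_gap: 0.0141
```

```bash
cat >> h.py <<'E'
def rodcheck(png):
    s=get_state();R0=rot(s["orientation"]);g=s["tcp_pos"]-grip_point_offset*R0[:,2];a0=R0@np.array([.574,0,-.819])
    f0=g-.1327*a0;obs=[];T=[]
    for c in("scene","top","wrist"):
        ci=camera_info(c);im=read_camera(c);D=silhouettes(c,"long_rod")
        for d in D: print(c,round(d["p"],2),d["box"])
        P=cyl(f0,a0,.008,0,.17);q=cv2.convexHull(np.round(proj(ci,P)).astype(np.int32));cv2.polylines(im,[q],1,(0,0,255))
        if D: cv2.drawContours(im,cv2.findContours(D[0]["pixels"].astype(np.uint8),0,1)[0],-1,(255,0,0),1)
        x,y=np.clip(q.reshape(-1,2).mean(0).astype(int),[120,120],[520,360]);T.append(cv2.resize(im[y-120:y+120,x-120:x+120],(266,266)) if c!="scene" else cv2.resize(im[y-66:y+66,x-66:x+66],(266,266)))
    cv2.imwrite(png,np.hstack(T))
    print("foot",f0.round(4),"axis",a0.round(3),"gap",s["finger_gap"],"F",s["wrist_force"])
E
python3 - <<'E'
from h import *
rodcheck("pics/r1.png")
E
```

```text
scene 0.79 [365.2, 78.2, 13.8, 89.0]
top 0.67 [126.7, 183.2, 22.5, 25.3]
top 0.19 [370.1, 197.8, 15.5, 47.6]
wrist 0.62 [289.1, 294.6, 58.0, 61.4]
foot [0.511  0.1778 0.1339] axis [0.001 0.001 1.   ] gap 0.014115996467760423 F [ 0.31137884 -0.74802067 -1.3139131 ]
```

View pics/r1.png

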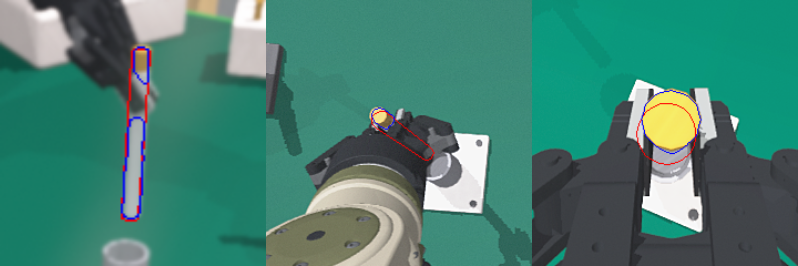

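```bash
cat >> h.py <<'E'
def rodfit(draw=None):
    s=get_state();R0=rot(s["orientation"]);g=s["tcp_pos"]-grip_point_offset*R0[:,2];a0=R0@np.array([.574,0,-.819])
    f0=g-.1327*a0;res=[]
    data=[]
    for c in("scene","top","wrist"):
        ci=camera_info(c);im=read_camera(c);D=[d for d in silhouettes(c,"long_rod") if d["p"]>.5]
        if not D: print("none",c);continue
        m=D[0]["pixels"].astype(np.uint8);hull=cv2.convexHull(cv2.findNonZero(m));mm=np.zeros_like(m);cv2.fillConvexPoly(mm,hull,1)
        x,y,w,h=cv2.boundingRect(hull);b=(x-12,y-12,w+24,h+24)
        data.append((c,ci,b,mm[b[1]:b[1]+b[3],b[0]:b[0]+b[2]].astype(np.float32)))
    def cost(p,full=0):
        a=np.array([p[3],p[4],1.]);e=[]
        for c,ci,b,m in data:
            s0=0 if c=="scene" else .15 if c=="wrist" else .145
            e.append(float(np.abs(soft([cyl(p[:3],a,.008,s0,.17)],ci,b)-m).sum()/m.sum()))
        return e if full else e[0]+sum(e[1:])*.5
    p0=np.array([*f0,a0[0]/a0[2],a0[1]/a0[2]]);print("pred",p0.round(4),np.round(cost(p0,1),3))
    for st in(1,.5,.3):
        sim=np.vstack([p0]+[p0+np.eye(5)[i]*st*[.006,.006,.006,.06,.06][i] for i in range(5)])
        p0=minimize(cost,p0,method="Nelder-Mead",options=dict(initial_simplex=sim,maxiter=500)).x
    print("fit ",p0.round(4),np.round(cost(p0,1),3),[d[0] for d in data]);return p0
E
python3 - <<'E'
from h import *
rodfit()
s=get_state();print(s["clock"],s["tcp_pos"],s["orientation"])
go(s["tcp_pos"]+[0,0,-.03],rot(s["orientation"]))
E
```

```text
pred [ 5.131e-01  1.771e-01  1.358e-01 -1.700e-03 -2.000e-04] [0.144 0.295 0.291]
fit  [ 5.134e-01  1.781e-01  1.389e-01  2.600e-03 -5.000e-04] [0.114 0.09  0.063] ['scene', 'top', 'wrist']
7.6333 [0.52256247 0.18072347 0.25291855] [-0.04339744  0.94350647  0.13735135  0.29840711]
clk 7.63 shift cm [-1.73 -0.    2.45] rot deg [0. 0. 0.]
```

```bash
python3 - <<'E'
from h import *
s=get_state();R0=rot(s["orientation"])
for dz in(0,-.05,-.105,-.12): go(s["tcp_pos"]+[-.0055,.0025,dz],R0)
E
```

```text
clk 7.63 shift cm [-0.37 -0.4  -0.26] rot deg [0. 0. 0.]
clk 7.63 shift cm [-3.25 -0.4   3.83] rot deg [0. 0. 0.]
clk 7.63 shift cm [-6.41 -0.4   8.33] rot deg [0. 0. 0.]
clk 7.63 shift cm [-7.27 -0.4   9.56] rot deg [0. 0. 0.]
```

Align, then lower so the foot is about 30 mm into the cup.

Request:
{"fn": "send_rows", "kwargs": {
  "series": [-0.37,-0.4,-0.26,0,0,0,0,-0.37,-0.4,-0.26,0,0,0,0,-0.95,-0.4,0.56,0,0,0,0,-1.8,-0.4,1.8,0,0,0,0,-2.65,-0.4,3,0,0,0,0,-3.55,-0.4,4.2,0,0,0,0,-4.1,-0.4,5,0,0,0,0,-4.7,-0.4,5.9,0,0,0,0,-4.7,-0.4,5.9,0,0,0,0]
}}

```text
clock: 8.38
tcp_pos: [0.515, 0.1834, 0.1747]
orientation: [-0.043, 0.944, 0.138, 0.296]
wrist_force: [0.1, -0.2, -1.2]
finger_gap: 0.0144
```

```bash
python3 - <<'E'
from h import *
s=get_state();R0=rot(s["orientation"]);g=s["tcp_pos"]-grip_point_offset*R0[:,2];print(g,s["wrist_force"],s["finger_gap"])
im=read_camera("scene");cv2.imwrite("pics/s2.png",cv2.resize(im[80:260,280:460],(540,540)))
go(s["tcp_pos"]+[0,0,-.045],R0)
E
```

```text
[0.50472676 0.18029031 0.19004146] [ 0.09682156 -0.22685324 -1.16794478] 0.014371878092230084
clk 8.43 shift cm [-2.71 -0.01  3.76] rot deg [ 0.01 -0.09  0.01]
```

View pics/s2.png

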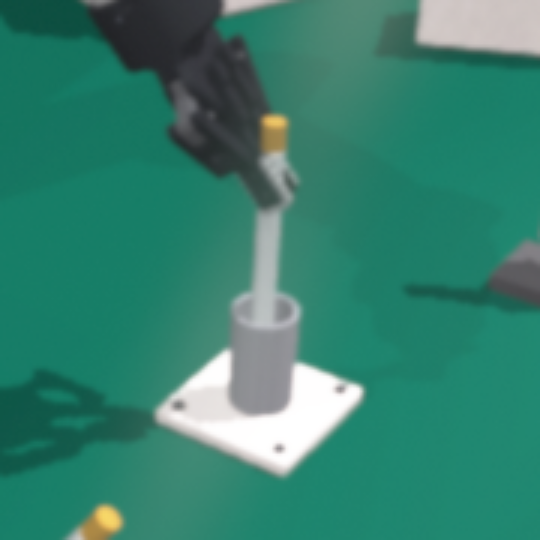

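Request:
{"fn": "send_rows", "kwargs": {
  "series": [-0.4,0,0.55,0,0,0,0,-0.9,0,1.25,0,0,0,0,-1.4,0,1.95,0,0,0,0,-1.8,0,2.5,0,0,0,0,-2.05,0,2.85,0,0,0,0,-2.15,0,3,0,0,0,0,-2.15,0,3,0,0,0,0]
}}

```text
clock: 9.02
tcp_pos: [0.5165, 0.1833, 0.1404]
orientation: [-0.043, 0.944, 0.138, 0.298]
wrist_force: [0.5, -0.9, 0.1]
finger_gap: 0.0142
```

Request:
{"fn": "send_rows", "kwargs": {
  "series": [-0.06,0,0.084,0,0,0,0,-0.12,0,0.17,0,0,0,0,-0.12,0,0.17,0,0,0,0]
}}

```text
clock: 9.27
tcp_pos: [0.5169, 0.1834, 0.1389]
orientation: [-0.043, 0.943, 0.138, 0.299]
wrist_force: [-0.4, 0.3, -0.6]
finger_gap: 0.0145
```

Request:
{"fn": "send_rows", "kwargs": {
  "series": [-0.06,0,0.084,0,0,0,0,-0.12,0,0.17,0,0,0,0,-0.12,0,0.17,0,0,0,0]
}}

```text
clock: 9.52
tcp_pos: [0.5165, 0.1833, 0.1364]
orientation: [-0.043, 0.944, 0.138, 0.298]
wrist_force: [-0.1, -0.3, -1.5]
finger_gap: 0.0144
```

Request:
{"fn": "send_rows", "kwargs": {
  "series": [-0.06,0,0.084,0,0,0,0,-0.12,0,0.17,0,0,0,0,-0.12,0,0.17,0,0,0,0]
}}

```text
clock: 9.77
tcp_pos: [0.5165, 0.1833, 0.1341]
orientation: [-0.043, 0.944, 0.138, 0.298]
wrist_force: [0.6, -0.8, -1.0]
finger_gap: 0.0138
```

Request:
{"fn": "send_rows", "kwargs": {
  "series": [-0.06,0,0.084,0,0,0,0,-0.12,0,0.17,0,0,0,0,-0.12,0,0.17,0,0,0,0]
}}

```text
clock: 10.02
tcp_pos: [0.5164, 0.1833, 0.1321]
orientation: [-0.043, 0.944, 0.138, 0.298]
wrist_force: [0.1, 0.1, -1.2]
finger_gap: 0.0144
```

Request:
{"fn": "send_rows", "kwargs": {
  "series": [-0.06,0,0.084,0,0,0,0,-0.12,0,0.17,0,0,0,0,-0.12,0,0.17,0,0,0,0]
}}

```text
clock: 10.27
tcp_pos: [0.5177, 0.1836, 0.1315]
orientation: [-0.044, 0.943, 0.138, 0.3]
wrist_force: [-2.2, -0.7, 4.1]
finger_gap: 0.0137
```

Request:
{"fn": "send_rows", "kwargs": {
  "series": [-0.06,0,0.084,0,0,0,0,-0.12,0,0.17,0,0,0,0,-0.12,0,0.17,0,0,0,0]
}}

```text
clock: 10.52
tcp_pos: [0.5192, 0.184, 0.1315]
orientation: [-0.044, 0.942, 0.138, 0.302]
wrist_force: [-6.6, -0.8, 14.2]
finger_gap: 0.0141
```

Request:
{"fn": "send_rows", "kwargs": {
  "series": [0.09,0,-0.13,0,0,0,0,0.09,0,-0.13,0,0,0,0,0.09,0,-0.13,0,0,0,0.3,0.09,0,-0.13,0,0,0,0.6,0.09,0,-0.13,0,0,0,0.7,0.09,0,-0.13,0,0,0,0.7,0.09,0,-0.13,0,0,0,0.7,0.09,0,-0.13,0,0,0,0.7]
}}

```text
clock: 11.18
tcp_pos: [0.5164, 0.1833, 0.1294]
orientation: [-0.043, 0.944, 0.138, 0.298]
wrist_force: [1.2, -0.5, -0.1]
finger_gap: 0.06
```

```bash
python3 - <<'E'
from h import *
s=get_state();print(s["finger_gap"],s["wrist_force"])
a=read_camera("scene");b=read_camera("wrist")
cv2.imwrite("pics/rel.png",np.hstack([cv2.resize(a[80:260,280:460],(400,400)),cv2.resize(b[100:480,120:520],(400,380)).__getitem__(slice(0,380)) if 0 else cv2.resize(b,(400,400))]))
E
```

```text
0.06001917908602718 [ 1.23291056 -0.5118921  -0.09505689]
```

View pics/rel.png

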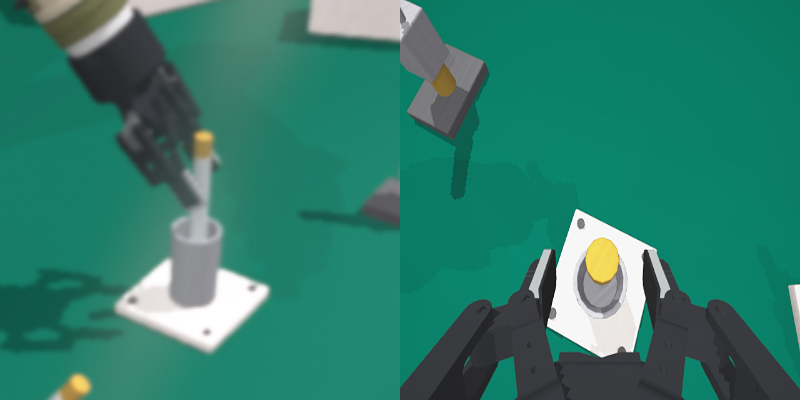

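Request:
{"fn": "send_rows", "kwargs": {
  "series": [0,0,-1,0,0,0,0.7,0,0,-3,0,0,0,0.7,0,0,-5,0,0,0,0.7,0,0,-7.5,0,0,0,0.7,0,0,-10,0,0,0,0.7,0,0,-12.5,0,0,0,0.7,0,0,-14,0,0,0,0.7,0,0,-14.5,0,0,0,0.7,0,0,-14.5,0,0,0,0.7]
}}

```text
clock: 12.03
tcp_pos: [0.4372, 0.1595, 0.2501]
orientation: [-0.043, 0.943, 0.137, 0.3]
wrist_force: [0.2, -0.3, 0.1]
finger_gap: 0.0597
```

```bash
python3 - <<'E'
from h import *
s=get_state();print(s["clock"],s["finger_gap"],s["wrist_force"])
a=read_camera("scene");D=silhouettes("scene","long_rod")
ci=camera_info("scene")
for d in D: print(d["p"],d["box"])
# a rod standing upright on the floor at the cup axis should show its top here
print(proj(ci,[[.5077,.1805,.188],[.5077,.1805,.09]]))
for c in("scene","top"):
    if c=="top": b=read_camera(c)
    for d in silhouettes(c,"short_rod_a"): print(c,d["p"],d["box"])
cv2.imwrite("pics/end.png",np.hstack([cv2.resize(a[90:330,220:460],(400,400)),cv2.resize(b[100:320,310:530],(400,400))]))
E
```

```text
12.0333 0.05969749346812681 [ 0.19752475 -0.33554786  0.08853905]
0.6 [364.0, 136.6, 13.7, 52.0]
[[370.67706164 140.15094783]
 [368.11726714 182.21710021]]
scene 0.76 [289.1, 247.2, 28.8, 30.8]
scene 0.61 [277.4, 279.1, 31.1, 27.3]
top 0.91 [416.7, 183.7, 15.8, 49.2]
top 0.6 [367.2, 197.1, 18.3, 46.9]
```

View pics/end.png

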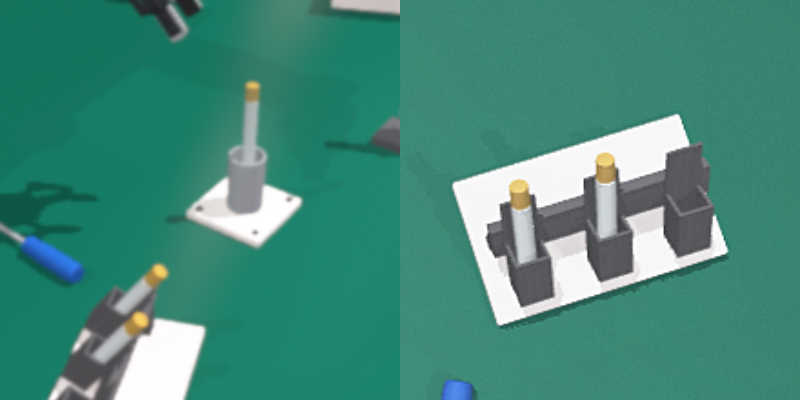

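The rod stands upright in the cup: its top is at about (371, 137–140) in the scene view, where a rod on the cup floor should show (371, 140). Both short rods are in their sleeves and the gripper is clear.

```bash
python3 -c "
from workcell import *
print(hand_in())"
```

```text
the job is handed in; nothing more can be done
None
```

The longest rod now stands upright in the steel cup, brass cap up and released, and I handed the job in at about 12 s on the clock.

**What I did:** I found the rod and cup in the scene and top views and gripped the rod about 130 mm from its foot. I drew it about 69 mm out along its axis, lifted it clear and turned it upright. I then lowered it until the wrist force showed it on the floor. That force peaked at about 14 N, so I eased off slightly, opened the fingers and backed away 145 mm.

**Last checks:**
- **Rod in the cup:** in the scene view its top is where a rod standing on the cup floor should show, within about 1–3 pixels.
- **Short rods:** both are still in their sleeves, with image boxes within a few pixels of where they started.
- **Gripper:** the wrist force is near zero and nothing is being touched.

**What disagreed:** Before lowering, the camera fit put the rod's foot about 3 mm higher than the gripper position implied. Contact came close to the height the fit gave. The tool position readings also wandered by about 2 mm, which was well inside the cup's clearance.

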